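Index the toy-garage turntable to the car wash

ROBOT

A 6-joint arm with a two-finger parallel gripper is mounted at the origin on the work surface. World frame = base frame: x ahead of the robot, y to its left, z up, the work surface at z = 0. Lengths are in m, angles in rad, forces in N, time in s.
With the tool pointing down it reaches from about 0.225 to 0.875 m from the base axis. Payload 3.4 kg.
Tool frame: the origin (TCP) lies at the very end of the fingers, on their centre line; the grasp point (between the pads) lies 19 mm behind it; z points along the fingers, y is the direction in which the jaws open and shut (so a half turn about z gives the same grasp; the last joint's range is limited). The gripper opens to 85 mm and grips with 20 to 120 N. Pads are 22 mm wide; open, the fingers measure 114 mm over their backs; the gripper's body (76 mm by 85 mm) begins 54 mm behind the grasp point. The pads swing forward as they close: fully open they stand 13 mm farther back than shut.
Start: joints at [-1.234, 0.276, 1.505, -0, 1.361, -0.121], TCP at [0.254, -0.516, 0.231] pointing down, gripper open.
Joint ranges: [-2.89, 2.89], [-0.75, 2.08], [0.22, 2.7], [-1.18, 4.32], [0.11, 2.71], [-2.7, 2.7]. Speed limits (rad/s): [2.57, 2.57, 3.14, 3.14, 3.14, 3.14].

INTERFACE

Orientations are given as a unit quaternion [w, x, y, z].
In Python, from rig import manip gives the robot as it stands. The module is installed in compiled form; this text tells all that it offers.
- The arm moves only by the tool carry_out, never from a script. Its argument "moves" is one flat list of numbers, 5 for each row, row after row: the opening in per cent of the stroke, from 0 (shut) to 100 (fully open), then the shift along the world's x, y, z in cm, then the turn about the world's z in rad. A call has exactly 10 rows; each row shifts and turns the commanded pose from where the row before left it; what a row does not reach is not made up. A row lasts 1/10 s, in which the tool goes at most 50 mm and 8.59 degrees, less where a joint would pass 70% of its speed; a pose out of reach is approached as far as the arm can. A call is refused whole if a number of a shift passes 5 or a number of a turn 0.15, either way. A call with a gripper value outside its range is refused whole. The fingers move at their own pace and stop on an object; "squeeze" is the grip in N (left out, the last holds). Time passes only in rows, so rows that do not move let the fingers close, or fill a call up. It gives the time, the measured TCP pose, the force and the opening at its end, in the units of the state.
- manip.get_state(): the state, without advancing time (a new reading comes with each control period).
- manip.get_image(name): name is "scene" or "top" or "wrist"; returns the picture (400x640x3 uint8, red, green, blue); there is no depth.
- manip.camera_info(name): a dict with "fov_y" (degrees; the focal length in pixels is half the picture's height over the tangent of half this angle, whatever the lens; pixels are square), "cx", "cy" (the principal point, pixels), "dist" ([k1, k2, p1, p2, k3] as OpenCV has them; the pictures are not rectified), "rvec" (rotation vector, rad) and "tvec" (3), from world to camera coordinates, as OpenCV has them; the wrist camera has in their place "hand_eye" (4x4, takes a point from camera to tool coordinates, whose origin is the TCP and whose axes are the flange's). Camera axes: x right, y down, z forward; pixel columns grow to the right and rows downward; lengths in m; the calibration is good to about 2 mm. A picture is of the moment at which its call begins: read the wrist's pose just before it. camera_info takes no time and is no camera call.
- manip.sign_off(): hands the job in, once; it reports no verdict.
The state is a dict: "clock": time; "qpos": joint angles; "qd": joint speeds; "effort": joint torques, N m; "position": TCP position; "ee_rot": TCP orientation; "contact_force": force on the tool from outside, world axes, zero at the start; "moment": the same for the moment, N m; "width": finger opening in m.
Only numpy, scipy, OpenCV 4.12 (cv2) and the standard library are available. Lean on these libraries where they do the work, as an engineer would, in place of code of your own. Each camera call takes 0.05 s, during which the arm holds its last target. There are 200 camera calls.

TASK

The toy watering can is the pretend car wash: turn the toy-garage turntable to the next hole on the watering can's side, so that the car riding on it points at the can. Press the dished wooden plunger cap down with the fingertips to free the table, push the table round by one hole with it, and let the plunger spring fully up into that hole. Do not touch the car or turn past that hole, leave everything else where it stands, and finish clear.

Things in the scene. Friction and masses are not known exactly. Their poses are not given: they have to be found in the camera images.
- base: Wooden base of the turntable, fixed to the bench: round, 300 mm across, 54 mm high overall. Origin at the centre of its underside on the bench; z up; the turntable's axis is this z axis. Around its rim runs a flat ring (radii 119 to 150 mm, underside 44 mm and top 54 mm above the bench) with 8 holes, 15 mm wide, 45 degrees apart on a 132 mm radius; one of them lies in the base's own -x direction, and there the plunger starts.
- pivot (a point): Centre of the turntable on its axis, at the height of its top face (54 mm above the bench). Does not move.
- turntable (a joint): Angle of the plywood turntable disc (232 mm across, top face flush with the ring) about the vertical axis, rad, positive anticlockwise seen from above; 0 at the start (plunger in the hole on the base's -x side), +0.785 at the next hole anticlockwise, -0.785 at the next hole clockwise. Locked by the plunger (about 1 degree of play) while the pin is in a hole; freed, it turns with light friction (about 0.06 N m) and stays where it is left.
- plunger (a joint): How far the spring plunger is pressed down, m: 0 fully up (home in a hole), 0.013 fully down. The steel pin, 10 mm thick with a round tip, is carried under the ring and pokes up into a ring hole from below; pressing the cap draws it out: it is out of the hole from about 0.008 on. Between holes the pin slides under the ring and cannot come up further than about 0.008; over a hole the spring lifts it home by itself. Spring: 4 N at the top, 8 N fully down.
- cap (a point): Centre of the dished floor of the wooden plunger cap, on the turntable 85 mm from its axis; moves with the plunger and the turntable. At rest it is 79 mm above the bench. The cap is round, 58 mm across; its dish is 46 mm across and 6 mm deep (rim top 85 mm above the bench at rest).
- nose_mark (a point): Point on the turntable's top face, 100 mm from its axis on the side opposite the plunger cap: the direction in which the car's nose points. Turns with the turntable.
- seat (a point): Point on the turntable's top face under the middle of the car's parking place, 12 mm from the axis on the side of nose_mark; x axis towards nose_mark. Turns with the turntable.
- car: Small loose aluminium car, 96 mm long, 48 mm wide, 38 mm high, parked on the turntable between two thin lines. Origin under its middle at wheel height; x towards its nose.
- can: Loose toy watering can of plastic, body 80 mm across, 105 mm high with its handle, spout along its x axis (88 mm from the origin). Origin at the centre of its underside. Stands on the bench about 235 mm from the pivot, in front of one of the two holes either side of the direction in which the car first points (about 45 degrees to the left or to the right of it).
- bowl: Loose white ceramic bowl, 120 mm across, 50 mm high, origin at the centre of its underside. Stands on the other side from the can, in the same manner.
- phone: Loose plastic toy phone lying flat, 60 x 135 x 22 mm, origin at the centre of its underside. Bystander.
- domino_a: Loose wooden domino standing upright, 12 x 25 x 50 mm, origin at the centre of its underside. Bystander.
- domino_b: Loose wooden domino standing upright, 12 x 25 x 50 mm, origin at the centre of its underside. Bystander.
- top: Loose wooden spinning top standing on its blunt foot, 48 mm across, 52 mm high, origin at the centre of its underside. Bystander.
Mind the look-alikes: they are no part of the job. What is shaped like the can but orange is not meant. Of the things that look like the car, the middle-sized one is meant.

How it is judged:
By the outcome, as a careful person would: the job done as asked, in the order asked, and still so for the second after the job is handed in, with the robot touching nothing.
It also fails if it takes over 32 s, if anything falls off the work surface, if the arm or the gripper's body presses on something with over 40 N, if the wrist force passes 120 N, or if a joint passes its speed limit or range.

## Working session

There is one attempt and no reset: what is moved stays moved. The work goes in short steps, Python scripts to look and compute and a tool call to move; the robot and the scene stay as the last step left them, time stands still between calls to the robot, and variables do not carry over. Pictures are saved under pics/ and viewed, about 8 in all and at most 12, crops included, and the job is handed in when it is done.

Besides the shell and the picture viewer there is one more tool, called after "Request:" as name(argument=value, ...) on one line, values as JSON. carry_out: Moves the arm, as the interface text tells. Its arguments: {"type":"object","properties":{"moves":{"type":"array","items":{"type":"number"}},"squeeze":{"type":"number"}},"required":["moves"]}

```bash
mkdir -p pics
cat > h.py <<'E'
import numpy as np, cv2
from rig import manip
def cam(n):
    c=manip.camera_info(n); f=200/np.tan(np.radians(c["fov_y"])/2)
    K=np.array([[f,0,c["cx"]],[0,f,c["cy"]],[0,0,1]]); d=np.array(c["dist"],float)
    if "rvec" in c:
        R=cv2.Rodrigues(np.array(c["rvec"],float))[0]; t=np.array(c["tvec"],float).ravel()
    else:
        s=manip.get_state(); w,x,y,z=s["ee_rot"]
        from scipy.spatial.transform import Rotation as Ro
        T=np.eye(4); T[:3,:3]=Ro.from_quat([x,y,z,w]).as_matrix(); T[:3,3]=s["position"]
        M=np.linalg.inv(T@np.array(c["hand_eye"])); R=M[:3,:3]; t=M[:3,3]
    return K,d,R,t
def ray(C,uv,z):
    K,d,R,t=C; p=cv2.undistortPoints(np.array(uv,float).reshape(-1,1,2),K,d).reshape(-1,2)
    D=np.c_[p,np.ones(len(p))]@R; o=-R.T@t
    return o+D*((z-o[2])/D[:,2])[:,None]
def proj(C,P):
    K,d,R,t=C; return cv2.projectPoints(np.array(P,float).reshape(-1,1,3),cv2.Rodrigues(R)[0],t,K,d)[0].reshape(-1,2)
def snap(n,f):
    C=cam(n); im=manip.get_image(n); cv2.imwrite("pics/"+f,cv2.cvtColor(im,cv2.COLOR_RGB2BGR)); return C,im
E
python3 - <<'E'
from h import *
print(manip.get_state())
for n in("top","scene"):
    C,_=snap(n,n+"1.png"); print(n,-C[2].T@C[3])
E
```

```text
{'clock': 0.0, 'qpos': array([-1.23398728e+00,  2.76597243e-01,  1.50615988e+00, -3.37098576e-06,
        1.36069329e+00, -1.20970989e-01]), 'qd': array([-0.00074125,  0.0009266 ,  0.00054427,  0.00023159,  0.00064767,
        0.00023886]), 'effort': array([ 2.77485087e-03, -4.16772366e+01, -2.45805627e+01,  2.99887279e-04,
        1.11603033e-02, -9.33645310e-06]), 'position': array([ 0.25395507, -0.51527791,  0.23042777]), 'ee_rot': array([-9.23298465e-04,  9.73918346e-01,  2.26896877e-01, -1.01687854e-04]), 'contact_force': array([-0.15161042, -0.06647656,  0.64206224]), 'moment': array([-0.03934056, -0.00043575,  0.04512939]), 'width': 0.08510281847094109}
top [ 0.35154538 -0.04198826  1.40520898]
scene [ 1.33315214 -0.28817854  0.89351038]
```

View pics/top1.png

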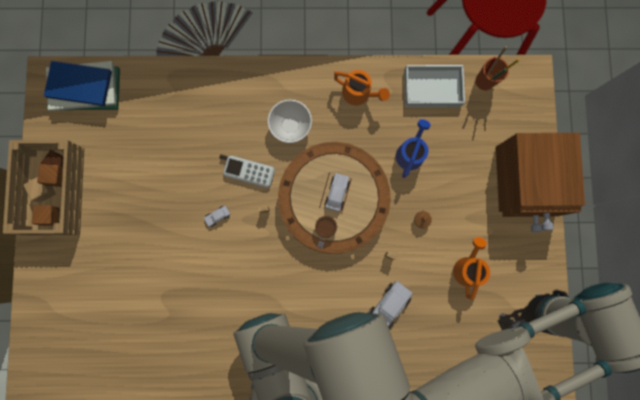

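View pics/scene1.png

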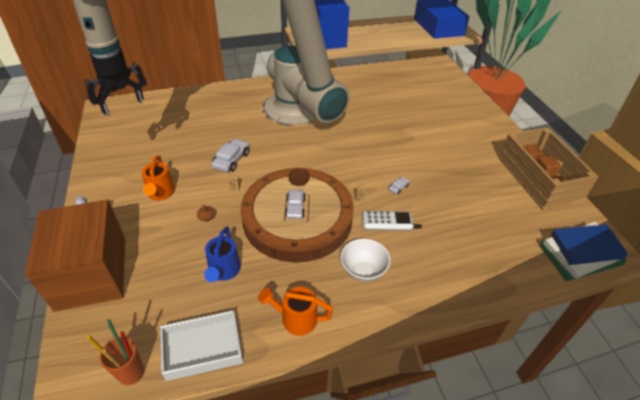

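The top view shows the turntable at (334,197), cap (326,228) and car (338,192) with its nose pointing up. The blue can is at (412,152), clockwise of the nose, and the bowl is at (290,122), anticlockwise.
Look-alikes:
- Cans: blue (412,152); orange (357,88) and (475,272).
- Cars: small (216,216), middle-sized on the table (338,192), large (393,303).

Next I measure and check the choice in a crop.

Run:
```python
from h import *
C=cam("top"); im=cv2.imread("pics/top1.png"); hsv=cv2.cvtColor(im,cv2.COLOR_BGR2HSV)
cv2.imwrite("pics/crop1.png",cv2.resize(im[120:270,240:450],None,fx=3.8,fy=3.8,interpolation=cv2.INTER_CUBIC))
for p in [(334,148),(284,200),(326,226),(326,232),(350,225),(300,230),(412,152)]: print(p,hsv[p[1],p[0]])
# blue can
m=cv2.inRange(hsv,(105,120,40),(130,255,255)); m[:, :380]=0; m[:,450:]=0
ys,xs=np.nonzero(m); print("can",xs.mean(),ys.mean(), ray(C,[[xs.mean(),ys.mean()]],.05))
# ring: darker than table
m=cv2.inRange(hsv,(0,100,0),(12,255,150)); m[:130]=0;m[265:]=0;m[:,:265]=0;m[:,400:]=0
m=cv2.morphologyEx(m,cv2.MORPH_OPEN,np.ones((3,3)))
cs=max(cv2.findContours(m,cv2.RETR_EXTERNAL,cv2.CHAIN_APPROX_NONE)[0],key=lambda c:cv2.boundingRect(c)[2])
W=ray(C,cs.reshape(-1,2),.054)[:,:2]; print("ring",cv2.boundingRect(cs),cv2.minEnclosingCircle(W.astype(np.float32)))
A=np.c_[2*W,np.ones(len(W))]; s=np.linalg.lstsq(A,(W**2).sum(1),rcond=None)[0]; print(s[:2],np.sqrt(s[2]+s[0]**2+s[1]**2))
print("cap guess",ray(C,[[326,227]],.085))
```

```text
(334, 148) [ 14 151 123]
(284, 200) [ 14 152 121]
(326, 226) [ 13 141  87]
(326, 232) [ 13 145  88]
(350, 225) [ 18 102 163]
(300, 230) [ 14 154 121]
(412, 152) [119  89  63]
can 414.8566108007449 148.07262569832403 [[ 0.66385443 -0.33362561  0.05      ]]Traceback (most recent call last):
  File "<stdin>", line 11, in <module>
ValueError: max() iterable argument is empty
```

View pics/crop1.png

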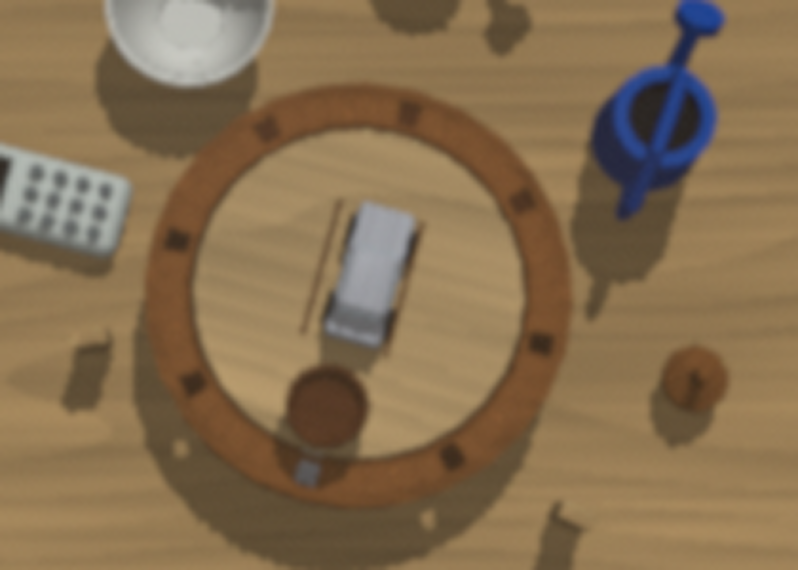

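The crop confirms it: blue can at the hole one step clockwise of the nose, so the plunger must go from the hole at crop (307,472) to the one at (193,382).

Run:
```python
from h import *
C=cam("top"); im=cv2.imread("pics/top1.png"); hsv=cv2.cvtColor(im,cv2.COLOR_BGR2HSV)
o=np.array([240,120]); u=lambda L:(np.array(L)+.5)/3.8-.5+o
H=ray(C,u([[408,112],[523,200],[541,344],[452,457],[193,382],[177,240],[266,130]]),.054)[:,:2]
A=np.c_[2*H,np.ones(len(H))]; s=np.linalg.lstsq(A,(H**2).sum(1),rcond=None)[0]; c=s[:2]
print("pivot",c,"R",np.sqrt(s[2]+c@c)); d=H-c; a=np.degrees(np.arctan2(d[:,1],d[:,0])); print("hole ang",a, "mod45",np.mod(a,45))
m=cv2.inRange(hsv,(5,125,20),(16,255,105)); m[:212]=0;m[242:]=0;m[:,:314]=0;m[:,340:]=0
m=cv2.morphologyEx(m,cv2.MORPH_OPEN,cv2.getStructuringElement(2,(9,9)))
k=max(cv2.findContours(m,0,2)[0],key=cv2.contourArea); (x,y),r=cv2.minEnclosingCircle(k); print("cap px",x,y,r)
for p in ([x,y],u([[327,407]])[0]):
    P=ray(C,[p],.085)[0,:2]; e=P-c; print("cap",P,np.linalg.norm(e),np.degrees(np.arctan2(e[1],e[0])))
P=ray(C,u([[307,472]]),.05)[0,:2]-c; print("pin",np.linalg.norm(P),np.degrees(np.arctan2(P[1],P[0])))
for n,p in dict(can=u([[665,117]])[0]).items(): 
    e=ray(C,[p],.08)[0,:2]-c; print(n,e,np.linalg.norm(e),np.degrees(np.arctan2(e[1],e[0])))
```

```text
pivot [ 0.53369118 -0.11399391] R 0.13204771597656528
hole ang [ -15.81083838  -61.20403737 -106.80729846 -151.67105256  118.51552461
   73.9303144    29.2813341 ] mod45 [29.18916162 28.79596263 28.19270154 28.32894744 28.51552461 28.9303144
 29.2813341 ]
cap px 325.78570556640625 226.5 10.529461860656738
cap [ 0.45093202 -0.08976521] 0.08623287133925964 163.68199936610915
cap [ 0.45032384 -0.08949776] 0.08689173585558495 163.62542533283914
pin 0.1311652514609738 163.3674491266257
can [ 0.116931   -0.21237678] 0.24243918186888697 -61.163576772164255
```

Request:
carry_out(moves=[0, 1, 2.1, 0, -0.05, 0, 1, 2.1, 0, -0.05, 0, 1, 2.1, 0, -0.05, 0, 1, 2.1, 0, -0.05, 0, 1, 2.1, 0, -0.05, 0, 1, 2.1, 0, -0.05, 0, 1, 2.1, 0, -0.05, 0, 1, 2.1, 0, -0.05, 0, 1, 2.1, 0, -0.05, 0, 1, 2.1, 0, -0.05])

```text
clock: 1.1
position: [0.3542, -0.3047, 0.231]
ee_rot: [-0.0, 1.0, -0.022, -0.0]
contact_force: [0.7, -0.3, -0.5]
width: -0.0002
```

Request:
carry_out(moves=[0, 1, 2.15, 0, -0.05, 0, 1, 2.15, 0, -0.05, 0, 1, 2.15, 0, -0.05, 0, 1, 2.15, 0, -0.05, 0, 1, 2.15, 0, -0.05, 0, 1, 2.15, 0, -0.05, 0, 1, 2.15, 0, -0.05, 0, 1, 2.15, -1, -0.05, 0, 1, 2.15, -1, -0.05, 0, 1, 2.15, -1, -0.05])

```text
clock: 2.1
position: [0.4542, -0.0898, 0.2008]
ee_rot: [0.0, 0.963, -0.269, -0.0]
contact_force: [0.7, -0.7, 0.7]
width: 0.0001
```

Run:
```python
from h import *
C,im=snap("wrist","w1.png"); s=manip.get_state(); print(s["clock"],s["position"],s["ee_rot"],s["qpos"][5],s["contact_force"],s["width"])
print(proj(C,[[.452,-.090,.085],[.5337,-.114,.054],s["position"]]))
```

```text
2.15 [ 0.45440973 -0.08652182  0.19915975] [-0.00201302  0.96314133 -0.26898395 -0.00153706] 1.7723515882510488 [ 0.97614572  2.42526358 -1.45022641] -4.952406292213298e-05
[[316.96197084 195.13120648]
 [294.03435606 103.03069137]
 [310.2892298  250.8174655 ]]
```

View pics/w1.png

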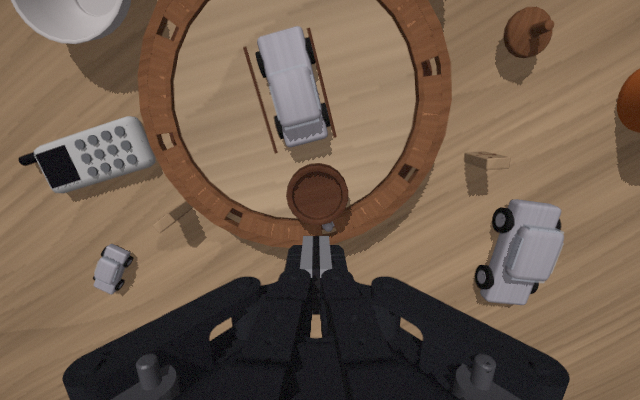

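The wrist view matches: cap dish at (318,195) against the predicted (317,195). The middle-sized car (295,90) is well clear of the fingers.

Request:
carry_out(moves=[0, 0, 0.3, -1.5, 0, 0, 0, 0.3, -1.5, 0, 0, 0, 0, -1.5, 0, 0, 0, 0, -1.5, 0, 0, 0, 0, -1.5, 0, 0, 0, 0, -1.5, 0, 0, 0, 0, -1.5, 0, 0, 0, 0, -0.5, 0, 0, 0, 0, 0, 0, 0, 0, 0, 0, 0])

```text
clock: 3.15
position: [0.4545, -0.085, 0.0917]
ee_rot: [0.0, 0.963, -0.268, 0.0]
contact_force: [0.2, -0.4, -0.1]
width: -0.0002
```

Request:
carry_out(moves=[0, 0, 0, -0.4, 0, 0, 0, 0, -0.4, 0, 0, 0, 0, -0.4, 0, 0, 0, 0, -0.3, 0, 0, 0, 0, -0.3, 0, 0, 0, 0, -0.3, 0, 0, 0, 0, -0.2, 0, 0, 0, 0, -0.1, 0, 0, 0, 0, 0, 0, 0, 0, 0, 0, 0])

```text
clock: 4.15
position: [0.4543, -0.0849, 0.0677]
ee_rot: [0.0, 0.963, -0.268, 0.0]
contact_force: [-0.7, 0.1, 6.9]
width: 0.0
```

Request:
carry_out(moves=[0, 0.14, 0.33, 0, -0.03, 0, 0.14, 0.34, 0, -0.03, 0, 0.17, 0.33, 0, -0.03, 0, 0.17, 0.33, 0, -0.03, 0, 0.2, 0.31, 0, -0.03, 0, 0.2, 0.31, 0, -0.03, 0, 0.22, 0.29, 0, -0.03, 0, 0.23, 0.29, 0, -0.03, 0, 0, 0, 0, 0, 0, 0, 0, 0, 0])

```text
clock: 5.15
position: [0.4695, -0.0593, 0.0678]
ee_rot: [-0.0, 0.924, -0.381, 0.001]
contact_force: [-0.5, 0.8, 5.9]
width: -0.0002
```

Run:
```python
from h import *
C,im=snap("wrist","w2.png"); s=manip.get_state(); print(s["clock"],s["position"],s["contact_force"])
P=np.array([.5337,-.114,0]); 
for a in (163.7,145,140,135): print(a,proj(C,[P+[.085*np.cos(np.radians(a)),.085*np.sin(np.radians(a)),.074]]), proj(C,[P+[-.1*np.cos(np.radians(a)),-.1*np.sin(np.radians(a)),.054]]))
```

```text
5.2 [ 0.46945016 -0.05935095  0.06783425] [-0.06914846  1.31399576  5.93264691]
163.7 [[381.72213558 238.25537164]] [[ 195.39690217 -113.96341957]]
145 [[330.72920924 254.3091393 ]] [[ 262.28865178 -143.09767309]]
140 [[316.63932532 255.94392773]] [[ 281.72653106 -146.27948679]]
135 [[302.48097307 256.45221853]] [[ 301.41543901 -147.38752712]]
```

View pics/w2.png

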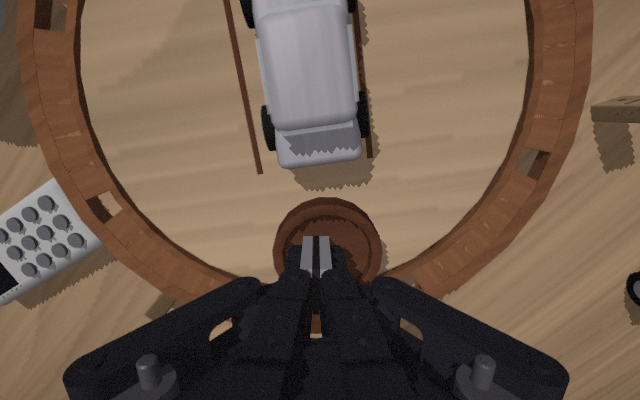

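Request:
carry_out(moves=[0, 0.2, 0.22, 0, -0.03, 0, 0.2, 0.21, 0, -0.03, 0, 0.2, 0.21, 0, -0.03, 0, 0.21, 0.21, 0, -0.03, 0, 0.22, 0.18, 0, -0.03, 0, 0.23, 0.18, 0, -0.03, 0, 0.23, 0.18, 0, -0.03, 0, 0.24, 0.18, 0, -0.03, 0, 0, 0, 0, 0, 0, 0, 0, 0, 0])

```text
clock: 6.2
position: [0.4871, -0.0438, 0.0679]
ee_rot: [-0.0, 0.872, -0.489, 0.001]
contact_force: [-0.1, 0.9, 6.3]
width: -0.0
```

Request:
carry_out(moves=[0, 0, 0, 0.1, 0, 0, 0, 0, 0.1, 0, 0, 0, 0, 0.1, 0, 0, 0, 0, 0.1, 0, 0, 0, 0, 0.1, 0, 0, 0, 0, 0, 0, 0, 0, 0, 0, 0, 0, 0, 0, 0, 0, 0, 0, 0, 0, 0, 0, 0, 0, 0, 0])

```text
clock: 7.2
position: [0.4861, -0.0438, 0.0722]
ee_rot: [0.0, 0.872, -0.489, -0.0]
contact_force: [-0.4, 0.6, 0.1]
width: 0.0
```

Run:
```python
from h import *
C,im=snap("wrist","w3.png"); s=manip.get_state(); print(s["clock"],s["position"],s["contact_force"])
P=np.array([.5337,-.114,0]); 
for a in (130,125,120,118.7): print(a,proj(C,[P+[.085*np.cos(np.radians(a)),.085*np.sin(np.radians(a)),.077]]))
```

```text
7.25 [ 0.48609207 -0.04381645  0.0722649 ] [ 0.35951226 -0.45098915 -0.3165445 ]
130 [[331.70487225 252.60425774]]
125 [[317.69349743 253.96134477]]
120 [[303.63099493 254.19865707]]
118.7 [[299.97416056 254.07689527]]
```

View pics/w3.png

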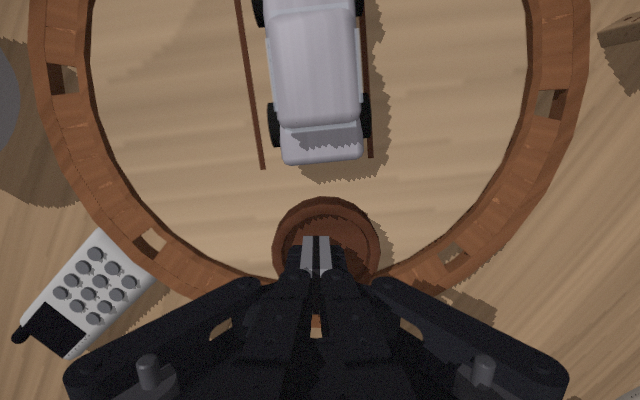

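Request:
carry_out(moves=[0, 0.12, 0.08, 0, -0.015, 0, 0.12, 0.08, 0, -0.015, 0, 0.12, 0.08, 0, -0.015, 0, 0.13, 0.07, 0, -0.015, 0, 0.13, 0.07, 0, -0.015, 0, 0.13, 0.07, 0, -0.015, 0, 0.13, 0.07, 0, -0.015, 0, 0.13, 0.07, 0, -0.015, 0, 0, 0, 0, 0, 0, 0, 0, 0, 0])

```text
clock: 8.25
position: [0.4958, -0.0379, 0.0722]
ee_rot: [0.0, 0.841, -0.541, -0.0]
contact_force: [-3.1, -1.9, 0.3]
width: -0.0002
```

Run:
```python
from h import *
C,im=snap("wrist","w4.png"); s=manip.get_state(); print(s["clock"],s["position"],s["contact_force"],s["qpos"][5])
P=np.array([.5337,-.114,0]); 
for a in (130,125,120,118.7): print(a,proj(C,[P+[.085*np.cos(np.radians(a)),.085*np.sin(np.radians(a)),.077]]))
```

```text
8.3 [ 0.49584748 -0.03791381  0.07218913] [-3.31687215 -2.18610135 -0.10827167] 2.49683000042299
130 [[353.03162311 248.55422907]]
125 [[339.17974658 251.45613654]]
120 [[325.18990513 253.24010738]]
118.7 [[321.53781605 253.52048758]]
```

View pics/w4.png

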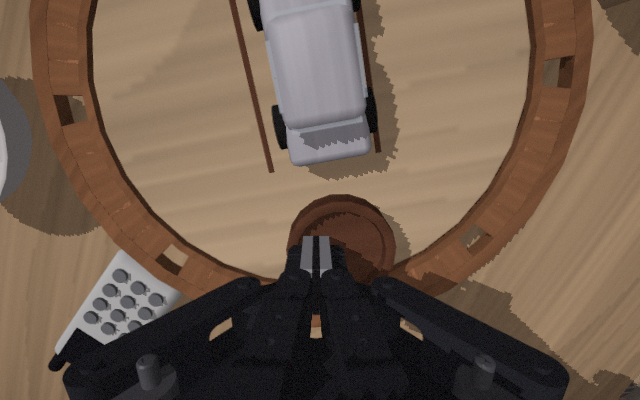

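Request:
carry_out(moves=[0, 0.11, 0.05, 0, 0, 0, 0.11, 0.05, 0, 0, 0, 0.11, 0.05, 0, 0, 0, 0.11, 0.05, 0, 0, 0, 0.11, 0.05, 0, 0, 0, 0.11, 0.05, 0, 0, 0, 0.11, 0.04, 0, 0, 0, 0, 0, 0, 0, 0, 0, 0, 0, 0, 0, 0, 0, 0, 0])

```text
clock: 9.3
position: [0.5057, -0.0343, 0.0731]
ee_rot: [-0.001, 0.841, -0.541, 0.001]
contact_force: [0.3, 0.3, 4.9]
width: 0.0
```

Run:
```python
from h import *
C,im=snap("wrist","w5.png"); s=manip.get_state(); print(s["clock"],s["position"],s["contact_force"],s["qpos"][5])
P=np.array([.5337,-.114,0]); 
for a in (130,125,120,118.7): print(a,proj(C,[P+[.085*np.cos(np.radians(a)),.085*np.sin(np.radians(a)),.077]]))
```

```text
9.35 [ 0.50569814 -0.03432417  0.07311891] [-0.65714009  0.40172941  5.13376364] 2.506942446886509
130 [[372.47802028 249.18777066]]
125 [[358.68738017 252.0630742 ]]
120 [[344.77590765 253.82910468]]
118.7 [[341.14702205 254.10619775]]
```

View pics/w5.png

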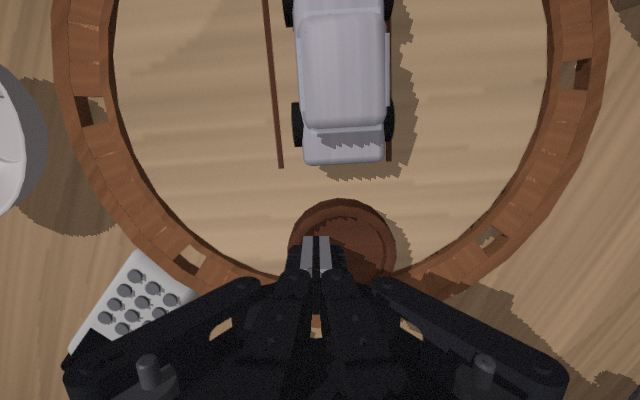

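An upward force of 5 N at z = 0.073 m means the plunger has risen past its between-holes stop, so it is in the hole. I'll lift straight up.

Request:
carry_out(moves=[0, 0, 0, 0.2, 0, 0, 0, 0, 0.2, 0, 0, 0, 0, 0.2, 0, 0, 0, 0, 0.3, 0, 0, 0, 0, 0.5, 0, 0, 0, 0, 1, 0, 0, 0, 0, 1.5, 0, 0, 0, 0, 2, 0, 0, 0, 0, 2, 0, 0, 0, 0, 2, 0])

```text
clock: 10.35
position: [0.5036, -0.0345, 0.1726]
ee_rot: [0.0, 0.841, -0.541, -0.0]
contact_force: [-0.3, -0.5, 0.3]
width: 0.0001
```

Request:
carry_out(moves=[0, -1, -1, 2, 0, 0, -1, -1, 2, 0, 0, -2, -2, 1, 0, 0, -2, -3, 0, 0, 0, -2, -3, 0, 0, 0, -2, -3, 0, 0, 0, -2, -3, 0, 0, 0, -2, -3, 0, 0, 0, -1, -2, 0, 0, 0, 0, 0, 0, 0])

```text
clock: 11.35
position: [0.3528, -0.2466, 0.2219]
ee_rot: [0.001, 0.84, -0.542, 0.0]
contact_force: [0.4, 0.2, 0.8]
width: 0.0
```

Run:
```python
from h import *
C,im=snap("top","t2.png"); s=manip.get_state(); print(s["clock"],s["position"],s["contact_force"])
b=cv2.cvtColor(im,cv2.COLOR_RGB2BGR)
cv2.imwrite("pics/crop2.png",cv2.resize(b[90:270,200:450],None,fx=3.2,fy=3.2,interpolation=cv2.INTER_CUBIC))
P=np.array([.5337,-.114,0]);a=np.radians(118.7);e=np.array([np.cos(a),np.sin(a),0])
f=lambda q:((proj(C,[q])[0]-[200,90])*3.2).round()
print("cap rest",f(P+.085*e+[0,0,.085]),"cap down8",f(P+.085*e+[0,0,.077]),"pin/hole",f(P+.132*e+[0,0,.054]),"nose",f(P-.1*e+[0,0,.054]))
```

```text
11.4 [ 0.35337825 -0.24516727  0.22171342] [ 0.77892431 -0.42257459  0.65074523]
cap rest [340. 385.] cap down8 [340. 386.] pin/hole [290. 417.] nose [534. 282.]
```

View pics/crop2.png

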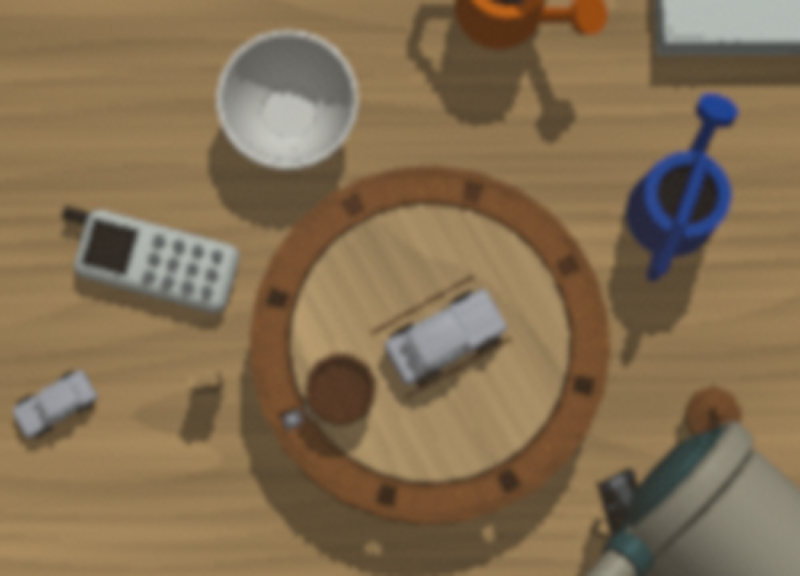

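The steel pin shows in the target hole at (290,418) against the predicted (290,417), and the cap is at (340,389) as predicted. The car points at the blue can, and the arm is clear.

```bash
python3 -c "
from rig import manip; print(manip.sign_off())"
```

```text
the job is handed in; nothing more can be done
None
```

The job is done and handed in at about 11.4 s: the turntable sits one hole clockwise of where it started, and the car points at the blue watering can. I pressed the cap with the shut fingertips and pushed the table round. On the last few degrees I eased off so the pin could spring into the hole, then lifted straight up.

**Table position:** in the last top view the pin and cap are within about 4 px of their predicted places, in a crop enlarged 3.2 times. That agrees with the 45° turn.

**Plunger:** it pushed back with about 5 N at z = 0.073 m, above the between-holes stop, so it was in the hole before I lifted. I did not measure separately that it came fully up. I inferred that from the straight lift-off without resistance and from the pin showing in the hole as it did at the start.

**Everything else:** the can, bowl, phone, top and one domino show in the last view with no sign of having moved. The domino near the arm was hidden by it, so I could not check that one. The arm finished about 0.22 m up, with the force reading back near zero. No check failed or disagreed.

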